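# Ready the inspection monitor: close its battery bay, then set its screen to 60 degrees

## Robot

A 6-joint arm with a two-finger parallel gripper is mounted at the origin on the work surface. World frame = base frame: x ahead of the robot, y to its left, z up, the work surface at z = 0. Lengths are in m, angles in rad, forces in N, time in s.
With the tool pointing down it reaches from about 0.35 to 0.975 m from the base axis. Payload 4.9 kg.
Tool frame: the origin (TCP) lies midway between the tips of the shut fingers; the grasp point (between the pads) lies 19 mm behind it; z points along the fingers, y is the line along which they close (so a half turn about z gives the same grasp; the last joint's range is limited). The gripper opens to 85 mm and grips with 20 to 120 N. Pads are 22 mm wide; open, the fingers measure 114 mm over their backs; the gripper's body (76 mm by 85 mm) begins 54 mm behind the grasp point. The pads swing forward as they close: fully open they stand 13 mm farther back than shut.
Start: joints at [1.085, 0.053, 1.613, -0, 1.476, -0.119], TCP at [0.224, 0.583, 0.231] pointing down, gripper open.
Joint ranges: [-3.01, 3.01], [-1.01, 2.22], [0.06, 2.58], [-1.02, 4.17], [0.09, 2.62], [-3.14, 3.14]. Speed limits (rad/s): [2.57, 2.57, 3.14, 3.14, 3.14, 3.14].

## Interface

Orientations are given as a unit quaternion [w, x, y, z].
In Python, from plant import state, grab_frame, job_done, cut_out, place_of gives the robot as it stands.
- The arm moves only by the tool jog_arm, never from a script. Its argument "motion" is text: rows parted by semicolons, each of 7 numbers parted by spaces: the opening in per cent of the stroke, from 0 (shut) to 100 (fully open), then the shift along the tool's x, y, z as a fraction of full scale, then the turn, a rotation vector about the tool's x, y, z as a fraction of full scale. A call has exactly 5 rows; each row is the pose to reach, as a shift and turn from the pose commanded when the call began, along the tool's axes at that moment; what a row does not reach only later rows make up. Full scale, the value 1, is 50 cm for a shift and 1.5 rad for a turn. A row lasts 1/8 s, in which the tool goes at most 62.5 mm and 10.7 degrees, less where a joint would pass 70% of its speed; a pose out of reach is approached as far as the arm can. A call with a number of a shift or a turn outside -1 to 1 is refused whole. A call with a gripper value outside its range is refused whole. The fingers move at their own pace and stop on an object; the grip force is fixed at half the most. Time passes only in rows, so rows that repeat a pose let the fingers close, or fill a call up. It gives the time, the measured TCP pose, the force, the opening and the grip force at its end, in the units of the state.
- state(): the state, without advancing time (a new reading comes with each control period).
- grab_frame(name): name is "scene" or "top" or "wrist"; returns a dict with "color" (480x640x3 uint8, red, green, blue), "range_z" (480x640 float32, m along the optical axis (not along the pixel's ray), 0 where there is no reading), "intrinsics" (3x3 intrinsics, pixels), "k1" (the pictures are not rectified: a ray, as slopes to the right and down, at radius r is drawn at 1 + k1 r^2 times it, then the intrinsics apply), "world_from_camera" (4x4, takes a point from camera to world coordinates). Camera axes: x right, y up, looking along -z (the intrinsics and any distortion apply to the point x, -y, -z); pixel columns grow to the right and rows downward; lengths in m; the calibration is good to about 2 mm. A picture is of the moment at which its call begins.
- job_done(): hands the job in; it is judged then, once.
Trained networks look in the newest picture that a camera, given by its name, has taken for a name from the list of things; names that differ only in an ending like _2 or _b are one class to them, and where a whole thing is asked for, a point or a joint stands for the part that bears it (a point fixed in the world has none). Each returns a list of dicts, best first, with "p" (0 to 1); they miss things now and then, are a little off and sometimes report something else, mostly with a low value. They report only what shows in the picture. A call takes as long as a camera call. They do not tell look-alikes from the thing itself.
- cut_out(camera, thing): "pixels" (480x640 bool, what is visible of it).
- place_of(camera, thing): "at" ([x, y, z] in m, in world coordinates, good to about 4 mm: a listed point, or the origin of a listed thing).
The state is a dict: "time": time; "joint_pos": joint angles; "joint_vel": joint speeds; "joint_efforts": joint torques, N m; "tool_pos": TCP position; "tool_rot": TCP orientation; "contact_force": force on the tool from outside, world axes, zero at the start; "ft_torque": the same for the moment, N m; "gripper_width": opening from 0.0 (shut) to 1.0 (fully open); "grasp_force": force on a finger pad.
Only numpy, scipy, OpenCV 4.12 (cv2) and the standard library are available. Lean on these libraries where they do the work, as an engineer would, in place of code of your own. Each camera call takes 0.05 s, during which the arm holds its last target. There are 200 camera calls.

## Task

Get the instrument inspection monitor ready for work: first refit the loose blue battery cover, tabs hooked under the bay's blue lip and the cover swung down until it lies flush in the bay, and let go of it. Then raise the stiff screen, which has an orange pull tab, until it stands open at 60 degrees (level with the green line of the scale beside it) and let it stay there by itself. Do not bump the overhead shelf, and leave the basket, bottle and tape roll where they are.

Things in the scene. Friction and masses are not known exactly. Their poses are not given: they have to be found in the camera images.
- station: white low monitor housing, fixed. Origin: centre of its underside, on the bench; x points to its back, y to its left, z up. Housing under the screen: x -65 to 120, y -180 to 88 mm, 50 high. Battery bay: block at its left front, x -122 to -6, y 88 to 172 mm, walls 50 high, three orange batteries inside; its opening is x -100 to -17, y 97.5 to 162.5 mm (83 x 65).
- bay_lip (a point): middle of the rear edge of the bay's blue front lip, at its underside, 54.5 mm above the bench; axes as the station's. The lip is 7.5 mm thick, 22 mm wide (x) and 84 long. The slot under it goes 10 mm forward (-x) and its floor is 18.5 mm below this point, out to 16 mm behind it; further back are ledges, level with bay_seat, along the sides (52 mm between them) and the back.
- bay_seat (a point): where the cover's origin lies when it is seated on the ledges, 44 mm above the bench: 41 mm behind the lip's edge, on the bay's centre line; axes as the station's. The seated cover has 2 mm of play to front and back and 2.5 mm to either side, and its plate is level with the bay's walls.
- cover: loose cover, 40 to 85 g: blue plate 80 x 60 x 6 mm (x, y, z); two yellow tabs (6 thick) stand 9 mm out of its front (-x) edge; yellow upright grip on top in the middle, 34 (x) x 12 (y) x 30 mm high. Origin: centre of the underside. 89 mm long with tabs, it cannot drop in flat: at about 25 degrees, tabs down, it slides in its own plane under the lip until the tabs strike, then its back swings down.
- screen (a joint): opening angle of the screen in rad: 0 lies flat on the housing, 1.047 is 60 degrees, it can go to 1.9. Stiff friction hinge: about 6 to 8 N at the tab raises it, and it stays where it is left. Pinched by its sides (30 to 40 N) the tab pivots between the fingers; a hard grip makes it drag and slip, and a fresh grasp midway helps.
- screen_tab (a point): middle of the orange pull tab in the centre of the screen's free edge: 16 mm wide (y), 12 thick, 47 long (175 to 222 mm from the hinge axis); this point is at 200. It turns with the screen: -x points away from the hinge, y along it. The grey screen is 220 mm wide, 12 thick, its edge 175 mm from the hinge. The tab stands clear of the housing's front, 50 mm or more above the bench.
- screen_hinge (a point): middle of the screen's hinge axis, at x 90, y -55, z 58 mm of the station; the axis runs along the station's y. Axes as the station's. Opening lifts the free edge from the front (-x) up and back.
- shelf: blue overhead shelf with red bins, fixed to the station, same origin and axes: board x -10 to 170, y -195 to 37 mm, underside 385 mm above the bench, two posts at its back. At 60 degrees the tab is under the board's front edge: the gripper must lean about 40 degrees, its body towards the station's front, to stay clear. Do not bump it.
- basket: steel instrument basket 170 x 90 x 40 mm, right of the monitor, origin under its centre. Leave alone.
- bottle: bottle 64 mm in diameter, 170 mm high, origin under its centre. Leave alone.
- tape: paper tape roll lying flat, 90 mm in diameter, 24 mm high, origin under its centre. Leave alone.
Things that resemble listed ones, but are neither listed nor needed, are in the scene too. Of the things that look like the cover, the smallest one is meant.

How it is judged:
On the way, in this order (a step that is already met when the one before it is completed fails the run):
1. the battery cover is seated flush in the bay and let go (x of cover in the frame of bay_seat between -0.004 and 0.004 m and y of cover in the frame of bay_seat between -0.005 and 0.005 m and z of cover in the frame of bay_seat between -0.002 and 0.002 m and angle between cover's own z axis and vertical below 0.06 rad and angle between the x axis of cover and the x axis of station, either way round below 0.12 rad and contact force between the fingers and cover below 0.1 N), for 0.2 s.
2. the screen stands open at 60 degrees (value of joint screen between 0.977 and 1.117 rad and velocity of joint screen between -0.05 and 0.05 rad/s), for 0.2 s.
At the end, for the whole second after the job is handed in: The cover lies in the bay within 4 mm lengthwise, 5 mm sideways and 2 mm in height of its seat and level within 3.4 degrees, and the screen stands still by itself at 60 degrees, 4 degrees either way (0.977 to 1.117 rad) (all of step 2 and x of cover in the frame of bay_seat between -0.004 and 0.004 m and y of cover in the frame of bay_seat between -0.005 and 0.005 m and z of cover in the frame of bay_seat between -0.002 and 0.002 m and angle between cover's own z axis and vertical below 0.06 rad and angle between the x axis of cover and the x axis of station, either way round below 0.12 rad and linear speed of cover below 0.02 m/s); the robot touches nothing.
It fails at once if the overhead shelf is bumped (over 10 N) (contact force between any of the arm, the fingers and shelf above 10 N).
It fails at once if the basket, bottle or tape roll is moved more than 30 mm (distance of any of basket, bottle, tape from where it was at the start of the episode above 0.03 m).
It also fails if it takes over 54 s, if anything falls off the work surface, if the arm or the gripper's body presses on something with over 40 N, if the wrist force passes 120 N, or if a joint passes its speed limit or range.

## Working session

There is one attempt and no reset: what is moved stays moved. The work goes in short steps, Python scripts to look and compute and a tool call to move; the robot and the scene stay as the last step left them, time stands still between calls to the robot, and variables do not carry over. Pictures are saved under pics/ and viewed, at most 10 in all, crops included, and the job is handed in when it is done.

Besides the shell and the picture viewer there is one more tool, called after ">>>" in YAML: its name, and indented under it one key for each argument. jog_arm: Moves the arm, as the interface text tells. Shift numbers are shares of 50 cm and turn numbers shares of 1.5 rad, none past 1 either way. Its arguments: {"type":"object","properties":{"motion":{"type":"string"}},"required":["motion"]}

```bash
mkdir -p pics; ls
cat > h.py <<'E'
import numpy as np, cv2
from plant import *
from scipy.spatial.transform import Rotation as R
def rot(q): return R.from_quat([q[1],q[2],q[3],q[0]])
def cloud(f):
    K=f["intrinsics"];h,w=f["range_z"].shape
    u,v=np.meshgrid(np.arange(w),np.arange(h))
    xd=(u-K[0,2])/K[0,0];yd=(v-K[1,2])/K[1,1]
    x,y=xd.copy(),yd.copy()
    for _ in range(8):
        s=1+f["k1"]*(x*x+y*y); x=xd/s;y=yd/s
    z=f["range_z"];P=np.stack([x*z,-y*z,-z],-1)
    T=f["world_from_camera"];return P@T[:3,:3].T+T[:3,3]
def proj(f,p):
    T=np.linalg.inv(f["world_from_camera"]);q=T[:3,:3]@np.asarray(p)+T[:3,3]
    x,y=q[0]/-q[2],-q[1]/-q[2];s=1+f["k1"]*(x*x+y*y);K=f["intrinsics"]
    return K[0,0]*x*s+K[0,2],K[1,1]*y*s+K[1,2]
def save(f,n,box=None,sc=1):
    im=cv2.cvtColor(f["color"],cv2.COLOR_RGB2BGR)
    if box: im=im[box[1]:box[3],box[0]:box[2]]
    cv2.imwrite("pics/"+n,cv2.resize(im,None,fx=sc,fy=sc))
E
python3 - <<'E'
from h import *
np.set_printoptions(precision=4,suppress=True)
fs={c:grab_frame(c) for c in ("scene","top")}
for c,f in fs.items():
    save(f,c+"0.png")
    for t in ("station","bay_lip","bay_seat","cover","screen_tab","screen_hinge","shelf","basket","bottle","tape"):
        print(c,t,[(round(d["p"],2),np.round(d["at"],3).tolist(),np.round(proj(f,d["at"])).tolist()) for d in place_of(c,t)][:4])
print(state())
E
```

```text
pics
scene station []
scene bay_lip [(0.77, [0.522, 0.081, 0.058], [297.0, 236.0])]
scene bay_seat [(0.79, [0.565, 0.082, 0.045], [314.0, 241.0])]
scene cover [(0.96, [0.373, 0.206, -0.002], [249.0, 218.0]), (0.89, [0.43, 0.485, 0.0], [286.0, 162.0]), (0.8, [0.467, 0.347, -0.001], [291.0, 190.0])]
scene screen_tab [(0.56, [0.527, -0.104, 0.118], [286.0, 272.0])]
scene screen_hinge [(0.65, [0.713, -0.098, 0.057], [370.0, 297.0])]
scene shelf [(0.53, [0.527, -0.105, 0.119], [286.0, 272.0])]
scene basket [(0.76, [0.558, -0.39, -0.003], [280.0, 419.0])]
scene bottle []
scene tape []
top station [(0.56, [0.622, -0.049, -0.005], [348.0, 219.0])]
top bay_lip [(0.58, [0.522, 0.086, 0.055], [299.0, 253.0])]
top bay_seat [(0.94, [0.563, 0.082, 0.044], [300.0, 238.0]), (0.63, [0.732, 0.27, -0.003], [232.0, 183.0]), (0.47, [0.554, -0.387, -0.005], [473.0, 240.0])]
top cover [(0.89, [0.43, 0.492, -0.002], [149.0, 294.0]), (0.73, [0.469, 0.342, -0.003], [205.0, 278.0]), (0.73, [0.374, 0.207, 0.001], [255.0, 312.0])]
top screen_tab [(0.7, [0.526, -0.103, 0.126], [374.0, 245.0]), (0.27, [0.71, -0.1, 0.06], [367.0, 181.0])]
top screen_hinge [(0.67, [0.71, -0.1, 0.058], [367.0, 181.0])]
top shelf []
top basket [(0.97, [0.557, -0.386, -0.001], [472.0, 239.0]), (0.65, [0.711, -0.098, 0.059], [367.0, 181.0])]
top bottle []
top tape [(0.81, [0.728, 0.271, -0.004], [232.0, 185.0])]
{'time': 1.1, 'joint_pos': array([ 1.085 ,  0.0527,  1.6129, -0.    ,  1.476 , -0.119 ]), 'joint_vel': array([-0.0005,  0.0025,  0.0003,  0.0007,  0.0002,  0.0009]), 'joint_efforts': array([ -0.0006, -39.3699, -37.0466,  -0.0002,   0.0006,   0.    ]), 'tool_pos': array([0.2241, 0.5834, 0.2313]), 'tool_rot': array([ 0.    ,  0.1824,  0.9832, -0.    ]), 'contact_force': array([ 0.688 ,  0.4465, -0.0603]), 'ft_torque': array([ 0.0659,  0.0424, -0.0049]), 'grasp_force': 0.0, 'gripper_width': 1.0004401036481108}
```

View pics/scene0.png

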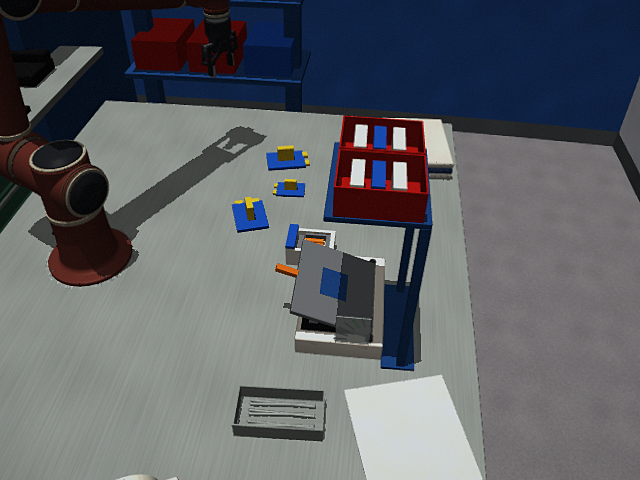

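View pics/top0.png

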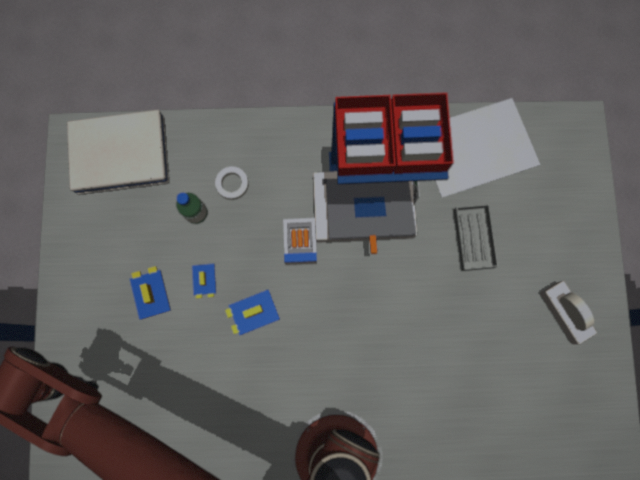

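Scene: the shelf hides part of the monitor; its screen is already slightly raised with the orange tab at (286,270). In the top view the bay is at (300,240) with its lip at (300,257), and the tab is at (374,244).
Cover look-alikes (top view): (150,292) large, (252,312) large and (204,280) smallest. I choose (204,280), and will check it in a crop and by size.

```bash
cat >> h.py <<'E'
def meas(P,m):
    p=P[m][:,:2].astype(np.float32);p=p[np.isfinite(p).all(1)]
    return cv2.minAreaRect(p)
def masks(f):
    h=cv2.cvtColor(f["color"],cv2.COLOR_RGB2HSV);H,S,V=[h[...,i].astype(int) for i in range(3)]
    b=(H>100)&(H<130)&(S>150)&(V>60); y=(H>20)&(H<35)&(S>150)&(V>80)
    o=(H>5)&(H<18)&(S>150)&(V>80)
    return b,y,o
def plan(pos,Rm,p0=None,R0=None):
    s=state();p0=s["tool_pos"] if p0 is None else p0;R0=rot(s["tool_rot"]) if R0 is None else R0
    d=R0.inv().apply(np.asarray(pos)-p0)/0.5; r=(R0.inv()*Rm).as_rotvec()/1.5
    print("shift",np.round(d,3),"turn",np.round(r,3))
def tool(yaw,tilt=0):
    # tool down, x ~ -world x, y ~ world y at yaw; tilt: body leans to station front
    return R.from_euler("z",yaw)*R.from_euler("y",-tilt)*R.from_matrix(np.array([[-1,0,0],[0,1,0],[0,0,-1.]]))
E
python3 - <<'E'
from h import *
np.set_printoptions(precision=4,suppress=True)
f=grab_frame("top");P=cloud(f);b,y,o=masks(f)
for u,v in((150,292),(204,280),(252,312)):
    w=np.zeros_like(b);w[v-26:v+26,u-26:u+26]=1
    n,l,st,c=cv2.connectedComponentsWithStats(((b|y)&w).astype(np.uint8))
    k=l[v,u]; print(u,v,meas(P,l==k),"blue",meas(P,(l==k)&b))
    print("yellow",P[(l==k)&y&(P[...,2]<.02)].mean(0),"grip",P[(l==k)&y&(P[...,2]>.025)].mean(0))
w=np.zeros_like(b);w[245:270,280:322]=1
print("lip",meas(P,b&w),P[b&w].mean(0))
w=np.zeros_like(b);w[225:262,360:390]=1
q=P[o&w];print("tab",q.mean(0),q.min(0),q.max(0))
save(f,"c1.png",(110,210,330,350),3)
plan([.44,.33,.27],tool(0))
E
```

```text
150 292 ((0.7781684994697571, 0.032785773277282715), (2.854095935821533, 2.02783203125), 88.46288299560547) blue ((0.5479021668434143, 0.12901151180267334), (0.6943750381469727, 0.48771974444389343), 80.39527130126953)
yellow [0.3678 0.2843 0.0094] grip [0.4011 0.2483 0.0474]
204 280 ((0.4655790328979492, 0.34157219529151917), (0.027078745886683464, 0.00825624167919159), 5.03260612487793) blue ((0.0, 0.0), (0.0, 0.0), 0.0)
yellow [nan nan nan] grip [0.4641 0.3418 0.037 ]
252 312 ((0.37417712807655334, 0.2080283910036087), (0.013058384880423546, 0.042997945100069046), 19.165678024291992) blue ((0.0, 0.0), (0.0, 0.0), 0.0)
yellow [nan nan nan] grip [0.3739 0.208  0.0519]
lip ((0.5101065635681152, 0.08296306431293488), (0.01932074874639511, 0.07864484935998917), 1.1713125705718994) [0.5099 0.0834 0.0629]
tab [ 0.5294 -0.1014  0.1296] [ 0.5076 -0.1085  0.1156] [ 0.5534 -0.0935  0.141 ]
shift [-0.585 -0.318 -0.077] turn [ 0.     0.    -0.245]<stdin>:8: RuntimeWarning: Mean of empty slice.
  ret = um.true_divide(
```

View pics/c1.png

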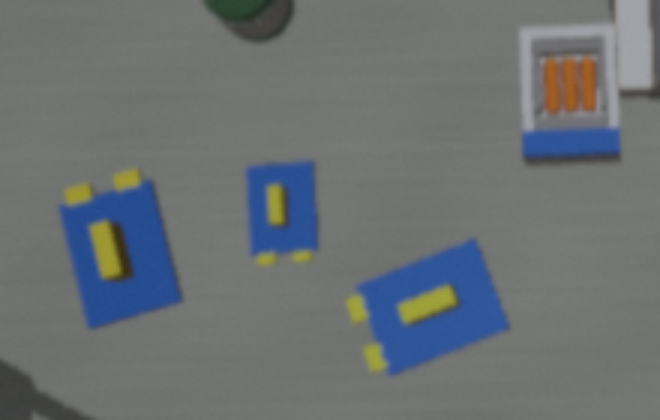

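The crop shows the small cover at crop (282,207), clearly smaller than the other two, with its tabs at (265,258) and (302,256) towards the robot. The choice holds. Now I move above it.

>>> jog_arm:
  motion: "100 -0.12 -0.06 0 0 0 -0.08; 100 -0.24 -0.12 0 0 0 -0.16; 100 -0.36 -0.18 0 0 0 -0.245; 100 -0.48 -0.25 -0.04 0 0 -0.245; 100 -0.585 -0.318 -0.077 0 0 -0.245"

```text
time: 1.78
tool_pos: [0.4261, 0.3481, 0.2629]
tool_rot: [-0.0, -0.0, 1.0, -0.0]
contact_force: [0.6, 0.6, -0.4]
gripper_width: 1.0
grasp_force: 0.0
```

Run:
```python
from h import *
np.set_printoptions(precision=4,suppress=True)
f=grab_frame("wrist");P=cloud(f);b,y,o=masks(f)
save(f,"w1.png")
print(f["world_from_camera"])
print([(d["p"],d["at"],proj(f,d["at"])) for d in place_of("wrist","cover")])
print(state()["tool_pos"])
```

```text
[[ 0.0001 -0.9485 -0.3168  0.3448]
 [ 1.      0.0004 -0.0011  0.3482]
 [ 0.0011 -0.3168  0.9485  0.4051]
 [ 0.      0.      0.      1.    ]]
[(0.96, [0.3714, 0.2068, 0.0034], (np.float64(182.07060491478447), np.float64(130.12527062141345))), (0.83, [0.4262, 0.484, 0.0027], (np.float64(459.44518013979825), np.float64(184.7718145138444))), (0.58, [0.4679, 0.3435, 0.0035], (np.float64(321.7905863405874), np.float64(224.0517647511013)))]
[0.4291 0.3466 0.2656]
```

View pics/w1.png

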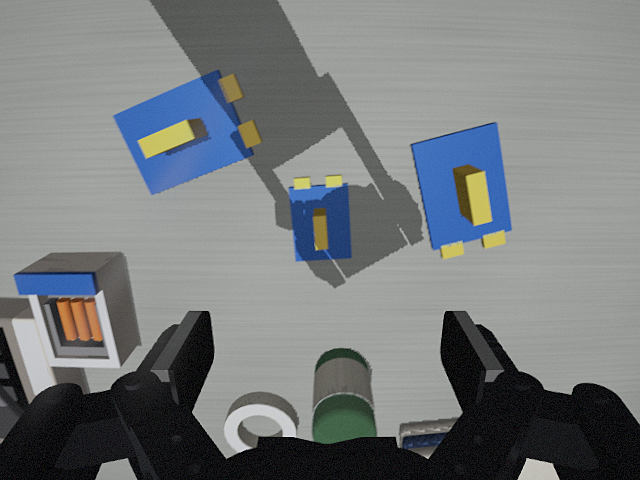

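The wrist view shows the small cover at (321,222) with tabs at (302,183) and (333,181), and the bay at (75,310).

Run:
```python
from h import *
np.set_printoptions(precision=4,suppress=True)
f=grab_frame("wrist");P=cloud(f)
h=cv2.cvtColor(f["color"],cv2.COLOR_RGB2HSV).astype(int);H,S,V=h[...,0],h[...,1],h[...,2]
b=(H>100)&(H<130)&(S>140)&(V>40);y=(H>15)&(H<35)&(S>140)&(V>50)
def W(u0,u1,v0,v1):
    w=np.zeros_like(b);w[v0:v1,u0:u1]=1;return w
w=W(280,360,165,275)
pl=w&b&(P[...,2]<.015);print("plate",meas(P,pl),P[pl].mean(0))
g=w&y&(P[...,2]>.028);print("grip",meas(P,g),P[g].mean(0))
for t in (W(290,314,170,192),W(324,345,170,192)):
    q=P[t&y&(P[...,2]<.02)];print("tab",q.mean(0))
w=W(0,110,255,300);l=w&b&(abs(P[...,2]-.062)<.008);q=P[l];print("lip",meas(P,l),q.mean(0),q.min(0),q.max(0))
# whitish bay rim
w=W(0,140,255,375)&(abs(P[...,2]-.05)<.006)&(S<60);print("rim",meas(P,w),P[w].min(0),P[w].max(0),P[w].mean(0))
```

```text
plate ((0.4656963348388672, 0.34318751096725464), (0.0792035311460495, 0.0597052238881588), 3.8427634239196777) [0.464  0.3433 0.0057]
grip ((0.46602728962898254, 0.34321847558021545), (0.03414318710565567, 0.011038762517273426), 3.7822353839874268) [0.4645 0.3432 0.0355]
tab [0.4185 0.3248 0.0038]
tab [0.4163 0.3547 0.0038]
lip ((0.510369598865509, 0.08208239823579788), (0.023090288043022156, 0.08501829206943512), 0.9322452545166016) [0.5095 0.0834 0.0609] [0.4985 0.0396 0.054 ] [0.5226 0.1244 0.0636]
rim ((0.5678400993347168, 0.04619345813989639), (0.136379212141037, 0.15990209579467773), 1.119158387184143) [ 0.4987 -0.0324  0.044 ] [0.6364 0.1267 0.0559] [0.5824 0.0508 0.0488]
```

Run:
```python
from h import *
print(state()["tool_pos"]);plan([.4655,.3432,.05],tool(.067));plan([.4655,.3432,.010],tool(.067))
```

```text
[0.42730199 0.34829452 0.26438041]
shift [-0.075 -0.011  0.429] turn [ 0.001  0.002 -0.047]
shift [-0.075 -0.011  0.509] turn [ 0.001  0.002 -0.047]
```

>>> jog_arm:
  motion: "60 -0.03 -0.005 0.1 0 0 -0.02; 60 -0.05 -0.011 0.2 0 0 -0.047; 60 -0.075 -0.011 0.3 0 0 -0.047; 60 -0.075 -0.011 0.4 0 0 -0.047; 60 -0.075 -0.011 0.42 0 0 -0.047"

```text
time: 2.55
tool_pos: [0.4588, 0.3436, 0.048]
tool_rot: [-0.004, -0.036, 0.999, -0.002]
contact_force: [-0.7, 0.7, 0.1]
gripper_width: 0.602
grasp_force: 0.0
```

Run:
```python
from h import *
for i in range(3):
    f=grab_frame("wrist");s=state();print(s["tool_pos"],s["gripper_width"])
plan([.4655,.3432,.010],tool(.067))
P=cloud(f);h=cv2.cvtColor(f["color"],cv2.COLOR_RGB2HSV).astype(int);H,S,V=h[...,0],h[...,1],h[...,2]
g=(H>15)&(H<35)&(S>140)&(V>50)&(P[...,2]>.028)&(np.hypot(P[...,0]-.4655,P[...,1]-.343)<.03);print(meas(P,g))
```

```text
[0.45984604 0.34407338 0.04923148] 0.6002513372746909
[0.46143375 0.34480744 0.05183775] 0.5993359189416432
[0.46288641 0.34540715 0.05388906] 0.6019119977522778
shift [-0.005 -0.005  0.088] turn [0.    0.001 0.003]
((0.4656738042831421, 0.34280723333358765), (0.03443615883588791, 0.011600079946219921), 3.4644768238067627)
```

>>> jog_arm:
  motion: "60 -0.003 -0.005 0.05 0 0 0; 60 -0.003 -0.005 0.089 0 0 0; 60 -0.003 -0.005 0.089 0 0 0; 0 -0.003 -0.005 0.089 0 0 0; 0 -0.003 -0.005 0.089 0 0 0"

```text
time: 3.32
tool_pos: [0.4652, 0.3426, 0.0096]
tool_rot: [0.001, -0.036, 0.999, 0.0]
contact_force: [-0.2, -0.6, -0.2]
gripper_width: 0.176
grasp_force: 0.0
```

>>> jog_arm:
  motion: "0 0 0 0 0 0 0; 0 0 0 0 0 0 0; 0 0 0 -0.08 0 0 0; 0 0 0 -0.16 0 0 0; 0 0 0 -0.26 0 0 0"

```text
time: 3.95
tool_pos: [0.4632, 0.3413, 0.1379]
tool_rot: [-0.002, -0.036, 0.999, -0.001]
contact_force: [1.4, 0.6, -0.8]
gripper_width: 0.125
grasp_force: 60.1
```

```bash
cat >> h.py <<'E'
LIP=np.array([.5214,.0823,0]);YAW=.018
OFF=np.array([0,0,.010])  # tcp in cover frame
def cov(x,z,deg):
    Rc=R.from_euler("z",YAW)*R.from_euler("y",-np.radians(deg))
    o=LIP+R.from_euler("z",YAW).apply([x/1000,0,z/1000])
    return o+Rc.apply(OFF),tool(YAW,np.radians(deg))
E
python3 - <<'E'
from h import *
np.set_printoptions(precision=4,suppress=True)
f=grab_frame("wrist");s=state();print(s["tool_pos"],s["gripper_width"])
P=cloud(f);save(f,"w2.png")
h=cv2.cvtColor(f["color"],cv2.COLOR_RGB2HSV).astype(int);H,S,V=h[...,0],h[...,1],h[...,2]
R0=rot(s["tool_rot"]);Q=R0.inv().apply((P-s["tool_pos"]).reshape(-1,3)).reshape(P.shape)
b=(H>100)&(H<130)&(S>140)&(V>40)&(np.linalg.norm(Q,axis=-1)<.06)
q=Q[b];print("plate in tool",q.min(0),q.max(0),np.median(q,0))
A=np.c_[q[:,:2],np.ones(len(q))];print("z fit",np.linalg.lstsq(A,q[:,2],rcond=None)[0])
x=35;th=25
for s_ in (35,):
    p,r=cov(39+s_*np.cos(np.radians(th)),60.5+s_*np.sin(np.radians(th)),th);print(p);plan(p,r)
E
```

```text
[0.4674 0.3438 0.147 ] 0.12913675838808375
plate in tool [-0.0189 -0.0322 -0.0378] [0.0441 0.0282 0.0186] [ 0.0257 -0.0018  0.0129]
z fit [-0.0042  0.0031  0.0129]
[0.5879 0.0835 0.0844]
shift [-0.202 -0.537  0.125] turn [ 0.011 -0.285  0.034]
```

View pics/w2.png

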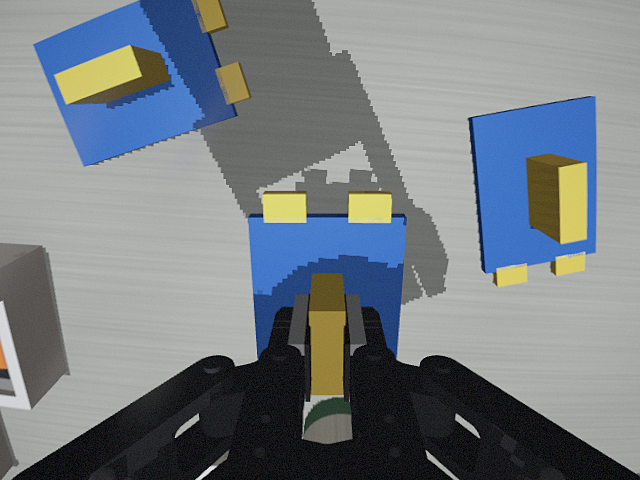

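The cover hangs level in the fingers, tabs at (285,206) and (370,206) towards the robot. Now I tilt it and carry it over the bay.

>>> jog_arm:
  motion: "0 -0.04 -0.11 0 0 0 0.02; 0 -0.08 -0.22 0 0 -0.07 0.034; 0 -0.12 -0.33 0 0 -0.14 0.034; 0 -0.16 -0.44 0.02 0 -0.21 0.034; 0 -0.202 -0.537 0.04 0.011 -0.285 0.034"

```text
time: 4.62
tool_pos: [0.5847, 0.0793, 0.1182]
tool_rot: [0.214, -0.009, 0.977, -0.001]
contact_force: [0.1, -0.2, -1.9]
gripper_width: 0.129
grasp_force: 60.1
```

>>> jog_arm:
  motion: "0 0 0 0 0 0 0; 0 0 0 0 0 0 0; 0 0 0 0 0 0 0; 0 0 0 0 0 0 0; 0 0 0 0 0 0 0"

```text
time: 5.25
tool_pos: [0.5845, 0.0822, 0.1187]
tool_rot: [0.212, -0.01, 0.977, -0.0]
contact_force: [0.3, -0.5, 0.1]
gripper_width: 0.127
grasp_force: 60.1
```

Run:
```python
from h import *
np.set_printoptions(precision=4,suppress=True)
f=grab_frame("wrist");s=state();print(s["tool_pos"],s["gripper_width"],rot(s["tool_rot"]).as_euler("ZYX",degrees=True))
P=cloud(f);save(f,"w3.png")
h=cv2.cvtColor(f["color"],cv2.COLOR_RGB2HSV).astype(int);H,S,V=h[...,0],h[...,1],h[...,2]
R0=rot(s["tool_rot"]);Q=R0.inv().apply((P-s["tool_pos"]).reshape(-1,3)).reshape(P.shape)
bl=(H>100)&(H<130)&(S>140)&(V>40)
b=bl&(np.linalg.norm(Q,axis=-1)<.055)&(abs(Q[...,2])<.015)
q=Q[b];print("plate in tool",np.percentile(q,1,0),np.percentile(q,99,0),np.median(q,0))
A=np.c_[q[:,:2],np.ones(len(q))];print("z fit",np.linalg.lstsq(A,q[:,2],rcond=None)[0])
l=bl&~b&(abs(P[...,2]-.062)<.004)&(np.hypot(P[...,0]-.51,P[...,1]-.082)<.06)
print("lip",l.sum(),meas(P,l) if l.sum()>20 else 0,np.median(P[l],0))
p,r=cov(39+35*.906,60.5+35*.4226,25);print(p);plan(p,r)
```

```text
[0.5844 0.082  0.1186] 0.12703112442199976 [-178.7604   24.5215 -179.6681]
plate in tool [-0.017  -0.029   0.0025] [0.0392 0.0298 0.0064] [0.0216 0.0001 0.004 ]
z fit [ 0.0042 -0.0005  0.0039]
lip 12168 ((0.5109482407569885, 0.08132028579711914), (0.023316506296396255, 0.08415649831295013), 1.4355474710464478) [0.5095 0.0832 0.0616]
[0.5879 0.0835 0.0844]
shift [0.022 0.003 0.065] turn [-0.003 -0.006  0.002]
```

View pics/w3.png

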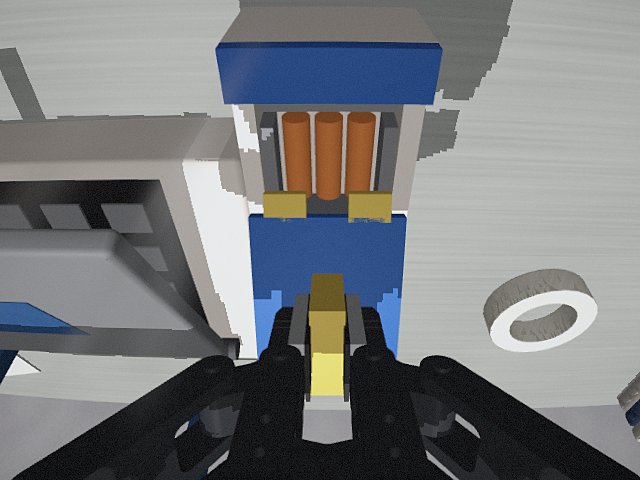

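Lip at (328,75), the bay opening centred at column 328, and the cover's tabs at (285,206) and (370,206), also centred on column 328. It is aligned; now I lower it and slide it in.

>>> jog_arm:
  motion: "0 0.022 0.003 0.035 0 -0.005 0.002; 0 0.022 0.003 0.065 0 -0.005 0.002; 0 0.04 0.003 0.065 0 -0.005 0.002; 0 0.06 0.003 0.065 0 -0.005 0.002; 0 0.08 0.003 0.065 0 -0.005 0.002"

```text
time: 5.92
tool_pos: [0.561, 0.0822, 0.0724]
tool_rot: [0.216, -0.008, 0.976, -0.0]
contact_force: [-0.1, -0.3, -0.4]
gripper_width: 0.129
grasp_force: 60.1
```

>>> jog_arm:
  motion: "0 0.005 0 0 0 0 0; 0 0.012 0 0 0 0 0; 0 0.012 0 0 0 0 0; 0 0.012 0 0 0 0 0; 0 0.012 0 0 0 0 0"

```text
time: 6.55
tool_pos: [0.5562, 0.0821, 0.0698]
tool_rot: [0.216, -0.008, 0.976, -0.0]
contact_force: [0.4, -0.2, -0.1]
gripper_width: 0.13
grasp_force: 60.1
```

Run:
```python
from h import *
np.set_printoptions(precision=4,suppress=True)
s=state();print(s["tool_pos"],s["contact_force"],rot(s["tool_rot"]).as_euler("ZYX",degrees=True))
p,r=cov(39,60.5,25);print(p,p-s["tool_pos"])
for x,z,d in ((39.5,56,17),(40,51,9),(40.7,46.5,3),(41,44,0),(41,43,0)):
    p,r=cov(x,z,d);plan(p,r)
```

```text
[0.5562 0.0821 0.0698] [ 0.3783 -0.2294 -0.1474] [-179.0035   24.9572 -179.7455]
[0.5562 0.0829 0.0696] [-0.      0.0008 -0.0003]
shift [0.    0.002 0.009] turn [-0.003  0.093 -0.001]
shift [0.001 0.002 0.019] turn [-0.003  0.186 -0.001]
shift [0.001 0.002 0.029] turn [-0.003  0.255 -0.001]
shift [0.002 0.002 0.034] turn [-0.003  0.29  -0.001]
shift [0.003 0.002 0.036] turn [-0.003  0.29  -0.001]
```

>>> jog_arm:
  motion: "0 0 0.001 0.009 -0.003 0.093 -0.001; 0 0.001 0.001 0.019 -0.003 0.186 -0.001; 0 0.001 0.001 0.029 -0.003 0.255 -0.001; 0 0.002 0.001 0.034 -0.003 0.29 -0.001; 0 0.002 0.001 0.034 -0.003 0.29 -0.001"

```text
time: 7.18
tool_pos: [0.5633, 0.0826, 0.0538]
tool_rot: [0.001, -0.009, 1.0, 0.0]
contact_force: [-0.2, 0.2, -0.1]
gripper_width: 0.13
grasp_force: 60.3
```

Run:
```python
from h import *
np.set_printoptions(precision=4,suppress=True)
f=grab_frame("wrist");f=grab_frame("wrist");s=state();print(s["tool_pos"],s["contact_force"],rot(s["tool_rot"]).as_euler("ZYX",degrees=True))
P=cloud(f);save(f,"w4.png")
p,r=cov(41,44,0);print(p);plan(p,r)
h=cv2.cvtColor(f["color"],cv2.COLOR_RGB2HSV).astype(int);H,S,V=h[...,0],h[...,1],h[...,2]
bl=(H>100)&(H<130)&(S>140)&(V>40)&(abs(P[...,2]-.05)<.006)&(np.hypot(P[...,0]-.562,P[...,1]-.083)<.055)
q=P[bl];print(np.percentile(q,1,0),np.percentile(q,99,0));A=np.c_[q[:,:2]-[.562,.083],np.ones(len(q))];print("z fit",np.linalg.lstsq(A,q[:,2],rcond=None)[0])
```

```text
[0.5623 0.0827 0.0538] [ 0.6146 -0.2319  0.6882] [-178.9712    0.0634  179.9999]
[0.5624 0.083  0.054 ]
shift [-0.     0.001 -0.   ] turn [ 0.     0.001 -0.   ]
[0.5264 0.0533 0.0482] [0.5801 0.1123 0.051 ]
z fit [0.0051 0.0012 0.0497]
```

View pics/w4.png

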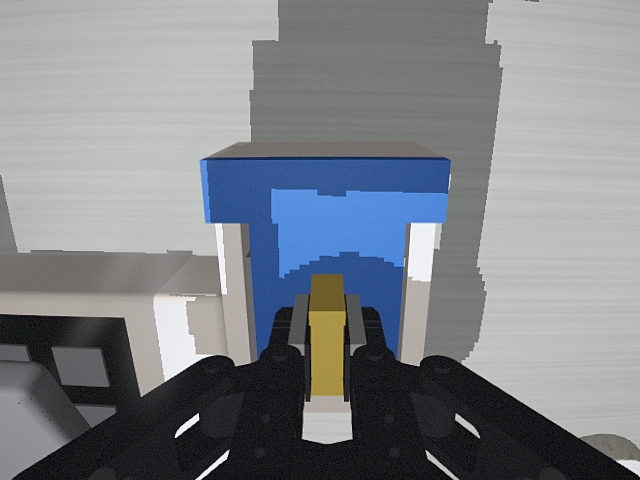

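The picture shows the plate level with the walls and its tabs under the lip. I release it and rise.

>>> jog_arm:
  motion: "0 0 0 0.002 0 0 0; 40 0 0 0.001 0 0 0; 40 0 0 0 0 0 0; 40 0 0 0 0 0 0; 40 0 0 -0.04 0 0 0"

```text
time: 7.9
tool_pos: [0.5604, 0.0826, 0.0724]
tool_rot: [-0.002, -0.009, 1.0, 0.0]
contact_force: [0.4, -0.8, 0.4]
gripper_width: 0.399
grasp_force: 0.0
```

>>> jog_arm:
  motion: "40 0 0 -0.06 0 0 0; 40 0 0 -0.12 0 0 0; 40 0 0 -0.2 0 0 0; 40 0 0 -0.2 0 0 0; 40 0 0 -0.2 0 0 0"

```text
time: 8.52
tool_pos: [0.5622, 0.0827, 0.1745]
tool_rot: [0.001, -0.009, 1.0, 0.0]
contact_force: [0.1, -0.6, -1.3]
gripper_width: 0.4
grasp_force: 0.0
```

Run:
```python
from h import *
np.set_printoptions(precision=4,suppress=True)
f=grab_frame("wrist");s=state();print(s["tool_pos"],s["contact_force"],s["gripper_width"])
P=cloud(f)
h=cv2.cvtColor(f["color"],cv2.COLOR_RGB2HSV).astype(int);H,S,V=h[...,0],h[...,1],h[...,2]
near=np.hypot(P[...,0]-.562,P[...,1]-.083)<.055
bl=(H>100)&(H<130)&(S>140)&(V>40)&(abs(P[...,2]-.05)<.006)&near
q=P[bl];print(np.percentile(q,.5,0),np.percentile(q,99.5,0));A=np.c_[q[:,:2]-[.562,.083],np.ones(len(q))];print("z fit",np.linalg.lstsq(A,q[:,2],rcond=None)[0])
g=(H>15)&(H<35)&(S>140)&(V>50)&(P[...,2]>.07)&near;print("grip",meas(P,g))
rim=(S<60)&(abs(P[...,2]-.05)<.004)&(abs(P[...,0]-.562)<.03)&(abs(P[...,1]-.083)<.042)
for sg in(-1,1):
    q=P[rim&((P[...,1]-.083)*sg>0)];print("rim",len(q),np.percentile(q,[2,98],0).ravel() if len(q) else 0)
print([(d["p"],d["at"]) for d in place_of("wrist","bay_seat")],[(d["p"],d["at"]) for d in place_of("wrist","bay_lip")])
f=grab_frame("top");P=cloud(f);_,_,o=masks(f);w=np.zeros_like(o);w[225:262,360:390]=1
q=P[o&w];q=q[(q[:,2]>.08)];print("tab",len(q),q.mean(0));u,sv,vt=np.linalg.svd(q-q.mean(0));print(vt[0],((q-q.mean(0))@vt[0]).min(),((q-q.mean(0))@vt[0]).max())
```

```text
[0.5616 0.0827 0.1733] [-0.2724 -0.1702 -0.7723] 0.40112787440785513
[0.5248 0.0536 0.048 ] [0.603  0.1128 0.0514]
z fit [0.001  0.0007 0.0497]
grip ((0.5629677176475525, 0.08321665227413177), (0.033755820244550705, 0.011291731148958206), 0.8069817423820496)
rim 1104 [0.5332 0.0412 0.0474 0.5907 0.05   0.051 ]
rim 1194 [0.5329 0.1146 0.0477 0.5906 0.1242 0.0511]
[] [(0.94, [0.5219, 0.0813, 0.0543])]
tab 97 [ 0.529  -0.1013  0.1303]
[-0.9422 -0.0075  0.3349] -0.023522810902244794 0.023379515852522067
```

Seated: cover z is right, level, and within 1 mm in x and y. Next is the screen tab, now at about 0.34 rad.

```bash
cat >> h.py <<'E'
HG=np.array([.7145,-.0988,.058]);SY=.0165
def tab(phi,tilt_deg,r=.206,back=0.):
    a=np.array([-np.cos(phi),0,np.sin(phi)]);t=np.radians(tilt_deg);d=np.array([np.sin(t),0,-np.cos(t)])
    return HG+R.from_euler("z",SY).apply(r*a+(.019-back)*d),tool(SY,t)
E
python3 - <<'E'
from h import *
np.set_printoptions(precision=4,suppress=True)
p,r=tab(.3415,65,back=.09);print(p);plan(p,r)
E
```

```text
[ 0.4561 -0.1031  0.157 ]
shift [ 0.217 -0.368  0.031] turn [ 0.001 -0.758  0.001]
```

>>> jog_arm:
  motion: "40 0.08 -0.06 -0.02 0 -0.12 0; 40 0.16 -0.13 -0.02 0 -0.24 0; 40 0.217 -0.2 -0.02 0 -0.36 0; 40 0.217 -0.28 0 0 -0.48 0; 40 0.217 -0.368 0.03 0 -0.6 0"

```text
time: 9.35
tool_pos: [0.4567, -0.0904, 0.1609]
tool_rot: [0.389, -0.011, 0.921, 0.008]
contact_force: [-0.4, -0.1, -0.4]
gripper_width: 0.398
grasp_force: 0.0
```

Run:
```python
from h import *
np.set_printoptions(precision=4,suppress=True)
s=state();print(s["tool_pos"],s["joint_pos"],rot(s["tool_rot"]).as_euler("ZYX",degrees=True))
p,r=tab(.3415,65,back=.09);print(p);plan(p,r)
```

```text
[ 0.4567 -0.0904  0.1609] [-0.636  -0.9093  2.5605  0.601   0.9058 -2.4647] [-178.9101   45.8477  179.4254]
[ 0.4561 -0.1031  0.157 ]
shift [ 0.007 -0.025  0.004] turn [ 0.008 -0.223 -0.   ]
```

The joints are near their folded limits, so I use a 50° lean for the grasp instead.

Run:
```python
from h import *
np.set_printoptions(precision=4,suppress=True)
f=grab_frame("wrist");s=state();print(s["tool_pos"])
for b in(.05,0):
  p,r=tab(.3415,50,back=b);print(p);plan(p,r)
P=cloud(f);_,_,o=masks(f);q=P[o&(P[...,2]>.09)];print(len(q),q.mean(0),q.min(0),q.max(0))
save(f,"w5.png")
```

```text
[ 0.4538 -0.0943  0.1545]
[ 0.4967 -0.1024  0.1469]
shift [-0.049 -0.018  0.072] turn [ 0.005 -0.051 -0.004]
[ 0.535  -0.1018  0.1148]
shift [-0.057 -0.019  0.171] turn [ 0.005 -0.051 -0.004]
591 [ 0.5059 -0.1042  0.1306] [ 0.2978 -0.1158  0.1099] [ 0.5506 -0.0947  0.2013]
```

View pics/w5.png

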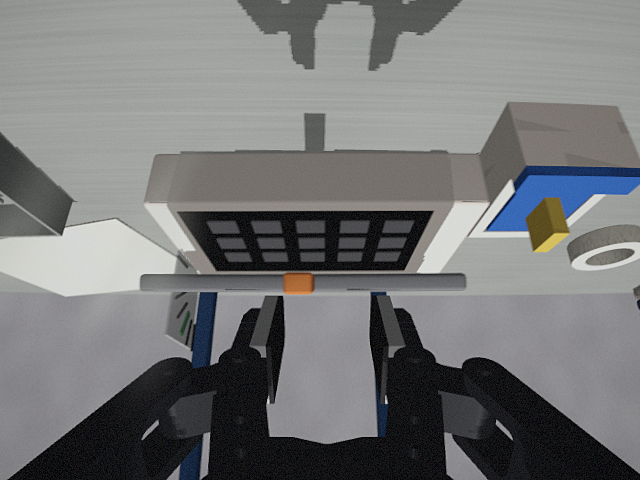

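The picture shows the tab end-on at (298,283), left of the finger centre at column 328. That agrees with the planned sideways shift of about −9 mm.

>>> jog_arm:
  motion: "40 -0.025 -0.01 0.036 0.005 -0.05 -0.004; 40 -0.049 -0.019 0.072 0.005 -0.05 -0.004; 40 -0.051 -0.02 0.1 0.005 -0.05 -0.004; 40 -0.054 -0.02 0.135 0.005 -0.05 -0.004; 40 -0.057 -0.02 0.17 0.005 -0.05 -0.004"

```text
time: 10.02
tool_pos: [0.5383, -0.0963, 0.1207]
tool_rot: [0.42, -0.012, 0.907, 0.006]
contact_force: [-0.8, 0.3, -0.0]
gripper_width: 0.402
grasp_force: 0.0
```

>>> jog_arm:
  motion: "40 0 0 0 0 0 0; 0 0 0 0 0 0 0; 0 0 0 0 0 0 0; 0 0 0 0 0 0 0; 0 0 0 0 0 0 0"

```text
time: 10.65
tool_pos: [0.5381, -0.1033, 0.1231]
tool_rot: [0.422, -0.009, 0.906, -0.003]
contact_force: [1.5, -25.2, -8.3]
gripper_width: 0.173
grasp_force: 58.5
```

Run:
```python
from h import *
np.set_printoptions(precision=4,suppress=True)
s=state();print(s["tool_pos"],s["contact_force"],s["joint_pos"],s["gripper_width"],s["grasp_force"],rot(s["tool_rot"]).as_euler("ZYX",degrees=True))
p0=s["tool_pos"];d=rot(s["tool_rot"]).apply([0,0,1]);G=p0-.019*d;v=G-HG;print("r",np.hypot(v[0],v[2]),"phi",np.arctan2(v[2],-v[0]))
for ph,t in ((.42,49),(.5,48),(.58,47),(.65,46),(.71,45)):
  p,r=tab(ph,t);plan(p,r)
```

```text
[ 0.5381 -0.1033  0.1231] [  1.4665 -25.1909  -8.2534] [-0.5301 -0.4909  2.4342  0.8252  0.5582 -2.6936] 0.17307318525377388 58.462854623794556 [-178.3182   49.9434 -178.8533]
r 0.2059900652684629 phi 0.38476698849542273
shift [-0.013  0.003 -0.004] turn [-0.007  0.011  0.005]
shift [-0.045  0.003 -0.012] turn [-0.007  0.023  0.005]
shift [-0.077  0.002 -0.017] turn [-0.007  0.034  0.005]
shift [-0.105  0.002 -0.02 ] turn [-0.007  0.046  0.005]
shift [-0.129  0.002 -0.02 ] turn [-0.007  0.058  0.005]
```

>>> jog_arm:
  motion: "0 -0.013 -0.005 -0.004 0 0.011 0; 0 -0.045 -0.005 -0.012 0 0.023 0; 0 -0.077 -0.005 -0.017 0 0.034 0; 0 -0.105 -0.005 -0.02 0 0.046 0; 0 -0.105 -0.005 -0.02 0 0.046 0"

```text
time: 11.28
tool_pos: [0.5645, -0.1028, 0.1696]
tool_rot: [0.39, -0.011, 0.921, -0.0]
contact_force: [3.3, -16.0, -4.5]
gripper_width: 0.173
grasp_force: 62.1
```

```bash
cat > st.py <<'E'
from h import *
np.set_printoptions(precision=4,suppress=True)
f=grab_frame("top");s=state();print(s["tool_pos"],s["contact_force"],s["joint_pos"],s["gripper_width"],s["grasp_force"],rot(s["tool_rot"]).as_euler("ZYX",degrees=True))
p0=s["tool_pos"];d=rot(s["tool_rot"]).apply([0,0,1]);G=p0-.019*d;v=G-HG;print("r",np.hypot(v[0],v[2]),"phi",np.arctan2(v[2],-v[0]))
# screen plane from top/scene depth: blue badge + grey
for n in("top","scene"):
    if n=="scene": f=grab_frame(n)
    P=cloud(f);X=R.from_euler("z",-SY).apply((P-HG).reshape(-1,3))
    m=np.isfinite(X).all(1)&(f["range_z"].ravel()>0)
    rr=np.hypot(X[:,0],X[:,2]);an=np.arctan2(X[:,2],-X[:,0])
    k=m&(rr>.05)&(rr<.17)&(abs(X[:,1])<.105)&(an>.2)&(an<1.6)&(X[:,2]<.2)
    a=an[k]-np.arcsin(.006/rr[k]);hh,e=np.histogram(a,60,(.2,1.6));i=hh.argmax();c=(e[i]+e[i+1])/2
    print(n,k.sum(),hh.max(),"angle",np.median(a[abs(a-c)<.04]))
E
python3 st.py
python3 - <<'E'
from h import *
for ph,t in ((.75,45),(.83,44),(.91,43),(.98,42),(1.047,41)):
  p,r=tab(ph,t);plan(p,r)
E
```

```text
[ 0.5645 -0.1028  0.1696] [  4.173  -15.9114  -4.7638] [-0.4786 -0.4642  2.3058  0.5942  0.6484 -2.4321] 0.17031838303525065 61.83871686458588 [-178.3376   45.9402 -179.2682]
r 0.2058155517611334 phi 0.651545685599303
top 2656 1084 angle 0.6126558546076591
scene 3283 1913 angle 0.6076043633326009
shift [-0.04   0.003 -0.003] turn [-0.003  0.011  0.006]
shift [-0.072  0.002 -0.002] turn [-0.003  0.023  0.006]
shift [-0.104  0.002  0.001] turn [-0.003  0.034  0.006]
shift [-0.132  0.002  0.006] turn [-0.003  0.046  0.006]
shift [-0.158  0.002  0.013] turn [-0.003  0.058  0.006]
```

>>> jog_arm:
  motion: "0 -0.04 -0.008 -0.003 0 0.011 0; 0 -0.072 -0.008 -0.002 0 0.023 0; 0 -0.104 -0.008 0.001 0 0.034 0; 0 -0.132 -0.008 0.006 0 0.046 0; 0 -0.132 -0.008 0.006 0 0.046 0"

```text
time: 12.0
tool_pos: [0.6119, -0.1019, 0.2132]
tool_rot: [0.356, -0.012, 0.934, 0.004]
contact_force: [-0.6, -3.9, -2.9]
gripper_width: 0.169
grasp_force: 62.8
```

```bash
python3 st.py
python3 - <<'E'
from h import *
for ph,t in ((1.0,42),(1.05,41),(1.09,40)):
  p,r=tab(ph,t);plan(p,r)
E
```

```text
[ 0.612  -0.1019  0.2132] [ 0.2858 -4.3928 -3.8954] [-0.4147 -0.3481  2.123   0.4361  0.7344 -2.2414] 0.1720001284094716 62.712310552597046 [-178.5323   41.8206 -179.9252]
r 0.20484442437829822 phi 0.9734573598883166
top 1599 813 angle 0.9177359767789244
scene 2487 1757 angle 0.9130587818691414
shift [-0.011  0.003 -0.001] turn [ 0.003 -0.002  0.004]
shift [-0.031  0.003  0.003] turn [0.003 0.01  0.004]
shift [-0.046  0.002  0.007] turn [0.003 0.021 0.004]
```

>>> jog_arm:
  motion: "0 -0.015 0 0 0 0.005 0; 0 -0.035 0 0.004 0 0.012 0; 0 -0.052 0 0.009 0 0.02 0; 0 -0.052 0 0.009 0 0.02 0; 0 -0.052 0 0.009 0 0.02 0"

```text
time: 12.72
tool_pos: [0.6341, -0.1015, 0.2264]
tool_rot: [0.342, -0.012, 0.939, 0.004]
contact_force: [2.6, -5.5, -5.5]
gripper_width: 0.174
grasp_force: 59.8
```

```bash
cat >> st.py <<'E'
    if n=="scene":
        kk=np.where(k)[0][abs(a-c)<.05];Y=X[kk];z=np.linalg.lstsq(np.c_[Y[:,1:],np.ones(len(Y))],Y[:,0],rcond=None)[0];print("plane angle",np.arctan2(1,-z[1]) )
        save(f,"s%d.png"%int(s["time"]*100),(250,170,450,340),4)
E
python3 st.py; ls pics
```

```text
[ 0.6341 -0.1015  0.2264] [ 2.681  -5.1114 -5.2342] [-0.3884 -0.2886  2.0448  0.3806  0.7659 -2.1756] 0.16948558440792091 59.824458360672 [-178.5553   40.0572 -179.9297]
r 0.2050200704885589 phi 1.1019722942734809
top 1018 519 angle 1.0382097687101604
scene 1997 1303 angle 1.0359351750981918
plane angle 1.027376894736318
c1.png
s1277.png
scene0.png
top0.png
w1.png
w2.png
w3.png
w4.png
w5.png
```

>>> jog_arm:
  motion: "40 0 0 0 0 0 0; 40 0 0 0 0 0 0; 40 0 0 -0.03 0 0 0; 40 0 0 -0.07 0 0 0; 40 0 0 -0.12 0 0 0"

```text
time: 13.45
tool_pos: [0.5957, -0.1016, 0.2752]
tool_rot: [0.344, -0.012, 0.939, 0.004]
contact_force: [1.1, 0.1, -0.0]
gripper_width: 0.404
grasp_force: 0.0
```

>>> jog_arm:
  motion: "40 0 0 -0.06 0 0 0; 40 0 0 -0.12 0 0 0; 40 0 0 -0.16 0 0 0; 40 0 0 -0.16 0 0 0; 40 0 0 -0.16 0 0 0"

```text
time: 14.08
tool_pos: [0.5447, -0.103, 0.3346]
tool_rot: [0.343, -0.012, 0.939, 0.004]
contact_force: [-0.2, -0.8, 0.0]
gripper_width: 0.4
grasp_force: 0.0
```

```bash
python3 st.py
python3 - <<'E'
from h import *
f=grab_frame("top");P=cloud(f)
h=cv2.cvtColor(f["color"],cv2.COLOR_RGB2HSV).astype(int);H,S,V=h[...,0],h[...,1],h[...,2]
near=np.hypot(P[...,0]-.562,P[...,1]-.083)<.055
print("grip",meas(P,near&(H>15)&(H<35)&(S>140)&(P[...,2]>.065)))
b=near&(H>100)&(H<130)&(S>140)&(P[...,2]<.056)&(P[...,2]>.04)
print("plate z",np.median(P[b],0))
E
ls pics
```

```text
[ 0.5447 -0.1029  0.3339] [-0.2701  0.4273 -0.252 ] [-0.4834 -0.6065  2.0876  0.3692  1.057  -2.1619] 0.3995940948960123 0.0 [-178.5603   40.1041  179.956 ]
r 0.34276399606072666 phi 1.0109743610286037
top 1078 563 angle 1.0375738192019004
scene 2028 1319 angle 1.0358530279753357
plane angle 1.0276893691580458
grip ((0.5619809627532959, 0.0850507840514183), (0.008160760626196861, 0.029917487874627113), 88.66844177246094)
plate z [0.56214671 0.0843649  0.05072938]
c1.png
s1277.png
s1412.png
scene0.png
top0.png
w1.png
w2.png
w3.png
w4.png
w5.png
```

Screen at 1.03–1.04 rad and still, cover seated, arm clear. I hand in.

```bash
python3 -c "
from plant import *
print(job_done())"
```

```text
the job is handed in; nothing more can be done
None
```

The battery cover is refitted flush in the bay and the screen stands by itself at about 59–60° (measured 1.03–1.04 rad); the job was handed in at about 14 s, and no verdict came back.

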